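# Chock the rolling pin on the sloping draining board

### The job

Park the wooden rolling pin on the sloping steel draining board so that it cannot roll off. First stand the white two-footed chock on the board, just below the middle and square across the slope with its feet pointing uphill; then bring the pin from its rest, lay it across the slope against both feet, centred on them, and let go of it only when it is down and chocked. Set things down rather than dropping them, and leave the other things on the counter where they are.

Things in the scene. Friction and masses are not known exactly. Their poses are not given: they have to be found in the camera images.
- board_mid (a point): Middle of the top face of the draining board: a grooved stainless plate, 240 mm along the slope (x) by 240 mm across (y), fixed. This point is 26 mm above the counter. Its frame is level (z vertical), x points uphill: the face rises 7 degrees towards +x. Low and high edges are open; along both sides (|y| 114 to 120 mm) a bead stands 6 mm above the face.
- chock_grip (a point): The chock: a loose white plastic piece, about 0.2 kg, flat on the counter: an upright bar 16 mm thick (its x), 150 mm long (its y), 36 mm high, with a wedge foot at each end pointing to +x. The point is the bar's middle, 18 mm above its underside; grip it across the bar. A pin lying on the same plane against both feet has its axis at x = 71 mm, z = +2 mm in this frame, 43 mm clear of the bar.
- chock: The same chock; origin at the underside of the bar's middle, 18 mm below its grip point, same axes. Its feet fill |y| = 41 to 75 mm, with an 82 mm free gap between them; they reach to x = 60 mm, are 28 mm high, and slope down at 45 degrees from x = 35 mm to a 3 mm high toe at x = 60 mm.
- pin_center (a point): Centre of the rolling pin: a wooden roller, 40 mm in diameter and 180 mm long along its x axis, with a handle 22 mm thick and 35 mm long at each end (250 mm overall), one rigid loose piece, about 0.25 kg; it rolls freely. It starts lying on its rest, axis level.
- pin: The same rolling pin; origin on its surface, 20 mm from its axis at mid-length, same axes as its centre point (y and z turn as it rolls).
- rest_mid (a point): The pin's wooden rest, fixed: a plate 160 x 70 x 6 mm with a pair of blocks 26 mm high at each end (55 to 75 mm either side of the middle) on which the pin lies along this frame's x axis; between the pairs it is free to be gripped. The point is where the pin's centre starts (within 6 mm along x), 40 mm above the counter.
- tub: White paper-cup-like tub standing on the counter, 100 mm across, 110 mm high; origin under its centre. To be left alone.
- syrup: Clear bottle with a black cap, 66 mm across, 190 mm high; origin under its centre. To be left alone.
- spatula: Spatula lying on the counter; origin under its middle. To be left alone.
- jar: Glass jar with a steel lid, 72 mm across, 90 mm high; origin under its centre. To be left alone.
There are look-alikes about, which are no part of the job. Several things look just like the chock: the one meant starts farthest to the robot's left.

How it is judged (in metres and radians):
On the way:
1. the chock stands flush on the board, just below the middle, square across the slope with its feet uphill, let go, while the pin is still on its rest (x of chock_grip in the frame of board_mid between -0.105 and 0.02 m and y of chock_grip in the frame of board_mid between -0.05 and 0.05 m and angle between the y axis of chock_grip and the y axis of board_mid, either way round below 0.2 rad and angle between chock_grip's own x axis and vertical below 1.5 rad and angle between chock_grip's own z axis and vertical below 0.2 rad and z of chock_grip in the frame of board_mid below 0.027 m and contact force between the fingers and chock below 0.1 N and distance of pin_center from where it was at the start of the episode below 0.03 m and linear speed of chock below 0.02 m/s), for 0.2 s.
At the end, for the whole second after the job is handed in: Chock flush on the board, bar 105 mm below to 20 mm above its middle, within 50 mm sideways, square within 0.2 rad, feet uphill; pin on the board against both feet (axis 66-77 mm from the bar), centred within 35 mm, parallel within 0.12 rad; both let go and at rest (x of chock_grip in the frame of board_mid between -0.105 and 0.02 m and y of chock_grip in the frame of board_mid between -0.05 and 0.05 m and angle between the y axis of chock_grip and the y axis of board_mid, either way round below 0.2 rad and angle between chock_grip's own x axis and vertical below 1.5 rad and angle between chock_grip's own z axis and vertical below 0.2 rad and z of chock_grip in the frame of board_mid below 0.027 m and contact force between the fingers and chock below 0.1 N and x of pin_center in the frame of chock_grip between 0.066 and 0.077 m and y of pin_center in the frame of chock_grip between -0.035 and 0.035 m and z of pin_center in the frame of chock_grip between -0.004 and 0.008 m and angle between the x axis of pin_center and the y axis of chock_grip, either way round below 0.12 rad and contact force between the fingers and pin below 0.1 N and linear speed of each of pin, chock below 0.02 m/s and angular speed of pin below 0.5 rad/s); the robot touches nothing.
It fails at once if the pin is let go of away from its rest (over 60 mm) and not down against the chock (more than about 15 mm short of the feet, over 8 mm above the board, or over 60 mm off centre) (contact force between the fingers and pin below 0.05 N and distance between pin_center and rest_mid above 0.06 m and not (x of pin_center in the frame of chock_grip between 0.058 and 0.087 m and y of pin_center in the frame of chock_grip between -0.06 and 0.06 m and z of pin_center in the frame of chock_grip between -0.008 and 0.011 m)).
It fails at once if the chock is dropped (faster than 0.5 m/s while not held) (contact force between the fingers and chock below 0.05 N and linear speed of chock above 0.5 m/s).
It fails at once if the tub, the bottle, the spatula or the jar is moved by more than 40 mm (distance of any of tub, syrup, spatula, jar from where it was at the start of the episode above 0.04 m).
It also fails if it takes over 64 s, if anything falls off the work surface, if the arm or the gripper's body presses on something with over 40 N, if the wrist force passes 120 N, or if a joint passes its speed limit or range.

### The arm

A 6-joint arm with a two-finger parallel gripper is mounted at the origin on the work surface. World frame = base frame: x ahead of the robot, y to its left, z up, the work surface at z = 0. Lengths are in m, angles in degrees, forces in N, time in s.
With the tool pointing down it reaches from about 0.375 to 0.975 m from the base axis. Payload 3.8 kg.
Tool frame: the origin (TCP) lies at the very end of the fingers, on their centre line; the grasp point (between the pads) lies 19 mm behind it; z points along the fingers, y is the direction in which the jaws open and shut (so a half turn about z gives the same grasp; the last joint's range is limited). The gripper opens to 88 mm and grips with 3 to 60 N. Pads are 18 mm wide; open, the fingers measure 123 mm over their backs; the gripper's body (75 mm by 187 mm) begins 45 mm behind the grasp point.
Start: joints at [65.38, 15.12, 91.902, -0, 72.978, -2.114], TCP at [0.258, 0.624, 0.239] pointing down, gripper open.
Joint ranges: [-150.88, 150.88], [-54.13, 125.18], [17.81, 147.31], [-75.09, 255.09], [0, 152.58], [-146.25, 146.25]. Speed limits (degrees/s): [147.25, 147.25, 180, 180, 180, 180].

### API

Orientations are given as [roll, pitch, yaw] about the fixed x, y, z axes, in that order (R = Rz(yaw) Ry(pitch) Rx(roll)).
In Python, from plant import ctrl gives the robot as it stands.
- The arm moves only by the tool drive_tool, never from a script. Its argument "deltas" is a list of rows, each a list of 5 numbers: the finger opening in mm, from 0 to 88.1, then the shift along the tool's x, y, z in units of 30 mm (1.0 is 30 mm), then the turn about the tool's z in degrees. A call has 1 to 10 rows; each row is the pose to reach, as a shift and turn from the pose commanded when the call began, along the tool's axes at that moment; what a row does not reach only later rows make up. A row lasts 1/10 s, in which the tool goes at most 50 mm and 8.59 degrees, less where a joint would pass 70% of its speed; a pose out of reach is approached as far as the arm can. A call with a gripper value outside its range is refused whole. The fingers move at their own pace and stop on an object; "force" is the grip in N (left out, the last holds). Time passes only in rows, so rows that repeat a pose let the fingers close. It gives the time, the measured TCP pose, the force and the opening at its end, in the units of the state.
- ctrl.get_obs(): the state, without advancing time (a new reading comes with each control period).
- ctrl.camera(name): name is "side" or "top"; returns the picture (480x640x3 uint8, red, green, blue); there is no depth.
- ctrl.camera_model(name): a dict with "fov_y" (degrees; the focal length in pixels is half the picture's height over the tangent of half this angle, whatever the lens; pixels are square), "cx", "cy" (the principal point, pixels), "k1" (the pictures are not rectified: a ray, as slopes to the right and down, at radius r is drawn at 1 + k1 r^2 times it, then the intrinsics apply), "R" (3x3) and "t" (3): a world point X has camera coordinates R X + t. Camera axes: x right, y down, z forward; pixel columns grow to the right and rows downward; lengths in m; the calibration is good to about 2 mm. A picture is of the moment at which its call begins. camera_model takes no time and is no camera call.
- ctrl.sign_off(): hands the job in, once; it reports no verdict.
The state is a dict: "time_s": time; "q": joint angles; "joint_vel": joint speeds; "effort": joint torques, N m; "position": TCP position; "orientation": TCP orientation; "ft_force": force on the tool from outside, world axes, zero at the start; "wrist_torque": the same for the moment, N m; "width": finger opening in m.
Only numpy, scipy, OpenCV 4.12 (cv2) and the standard library are available. Lean on these libraries where they do the work, as an engineer would, in place of code of your own. Each camera call takes 0.05 s, during which the arm holds its last target.

## Working session

There is one attempt and no reset: what is moved stays moved. The work goes in short steps, Python scripts to look and compute and a tool call to move; the robot and the scene stay as the last step left them, time stands still between calls to the robot, and variables do not carry over. Pictures are saved under pics/ and viewed, and the job is handed in when it is done.

Besides the shell and the picture viewer there is one more tool, called in YAML: its name, and indented under it one key for each argument. drive_tool: Moves the arm, as the interface text tells. Its arguments: {"type":"object","properties":{"deltas":{"type":"array","items":{"type":"array","items":{"type":"number"}}},"force":{"type":"number"}},"required":["deltas"]}

```bash
ls; mkdir -p pics; cat > h.py <<'E'
import numpy as np, cv2
from plant import ctrl
def snap(n,f):
    im=ctrl.camera(n); cv2.imwrite(f'pics/{f}.png',im[:,:,::-1]); return im
def crop(f,x0,y0,x1,y1,s,o):
    im=cv2.imread(f'pics/{f}.png')[y0:y1,x0:x1]
    im=cv2.resize(im,None,fx=s,fy=s,interpolation=cv2.INTER_CUBIC); cv2.imwrite(f'pics/{o}.png',im)
def K(n):
    m=ctrl.camera_model(n); f=240/np.tan(np.radians(m['fov_y']/2)); return m,f
def proj(n,X):
    m,f=K(n); c=np.asarray(X,float)@np.array(m['R']).T+np.array(m['t']); s=c[...,:2]/c[...,2:]
    r2=(s**2).sum(-1,keepdims=True); s=s*(1+m['k1']*r2); return s*f+[m['cx'],m['cy']]
def ray(n,uv):
    m,f=K(n); d=(np.asarray(uv,float)-[m['cx'],m['cy']])/f; s=d.copy()
    for _ in range(50): s=d/(1+m['k1']*(s**2).sum())
    R=np.array(m['R']); return -R.T@np.array(m['t']), R.T@np.array([*s,1])
def onz(n,uv,z):
    o,d=ray(n,uv); return o+d*(z-o[2])/d[2]
E
python3 - <<'E'
from h import *
snap('side','s0');snap('top','t0')
for n in('side','top'):
    m,f=K(n);print(n,m,f, -np.array(m['R']).T@np.array(m['t']))
print(ctrl.get_obs())
E
```

```text
pics
side {'fov_y': 56.45782736270054, 'cx': 318.30484427566535, 'cy': 235.67520262651345, 'k1': -0.07249232077184911, 'R': array([[-0.99677621, -0.07909034,  0.01348693],
       [-0.0585631 ,  0.60231442, -0.79610785],
       [ 0.05484107, -0.7943312 , -0.60500446]]), 't': array([0.56099966, 0.09024873, 1.08863765])} 447.05624911017765 [0.50477431 0.8547504  0.7229122 ]
top {'fov_y': 44.07556373821857, 'cx': 314.046642029828, 'cy': 235.98496673558975, 'k1': 0.005283493551824631, 'R': array([[-1.65653486e-02, -9.99860489e-01, -2.14277480e-03],
       [-9.91837805e-01,  1.67033313e-02, -1.26407146e-01],
       [ 1.26425302e-01,  3.13066161e-05, -9.91976130e-01]]), 't': array([-0.00801104,  0.55756743,  1.49732357])} 592.8949105560225 [ 0.36358417 -0.01737003  1.55577258]
{'time_s': 0.1, 'q': array([ 6.53788338e+01,  1.51648672e+01,  9.19747252e+01, -1.24437893e-03,
        7.29748633e+01, -2.11619052e+00]), 'joint_vel': array([ 0.03241466, -0.11631373, -0.12302984, -0.04809496,  0.07297571,
       -0.07288436]), 'effort': array([ 1.61412339e-03, -5.03625405e+01, -3.58068788e+01,  7.29954592e-02,
        2.34023645e-02, -8.31756415e-05]), 'position': array([0.2581284 , 0.62300169, 0.23749997]), 'orientation': array([-1.79885578e+02, -3.03809681e-03,  1.57495387e+02]), 'ft_force': array([-0.15061944, -0.31753804, -0.40736151]), 'wrist_torque': array([-0.00103423, -0.0278402 , -0.03066686]), 'width': 0.08796845021561409}
```

View pics/t0.png

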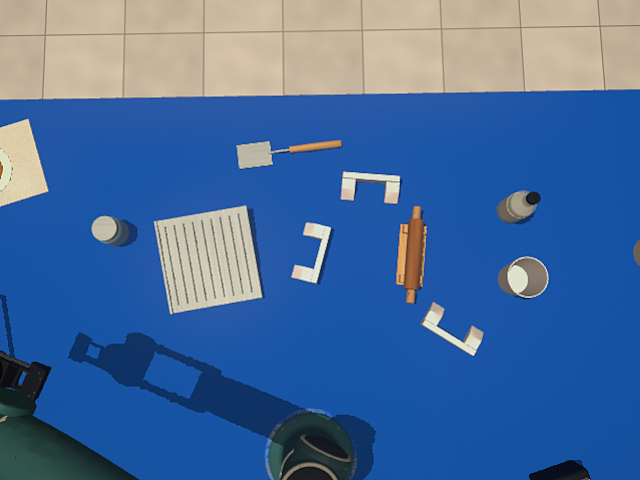

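View pics/s0.png

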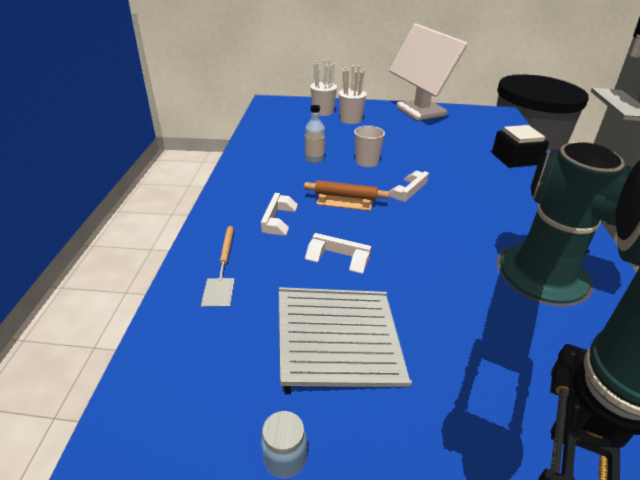

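```bash
python3 - <<'E'
from h import *
crop('t0',145,195,345,320,4,'t0b'); crop('s0',250,220,420,400,3.3,'s0b'); crop('t0',390,195,490,360,3.6,'t0p')
E
```

```text
(no output)
```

View pics/t0b.png

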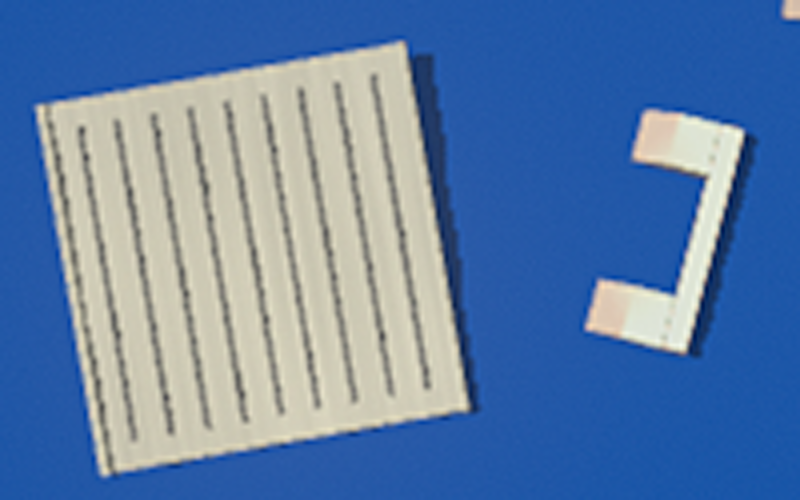

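View pics/s0b.png

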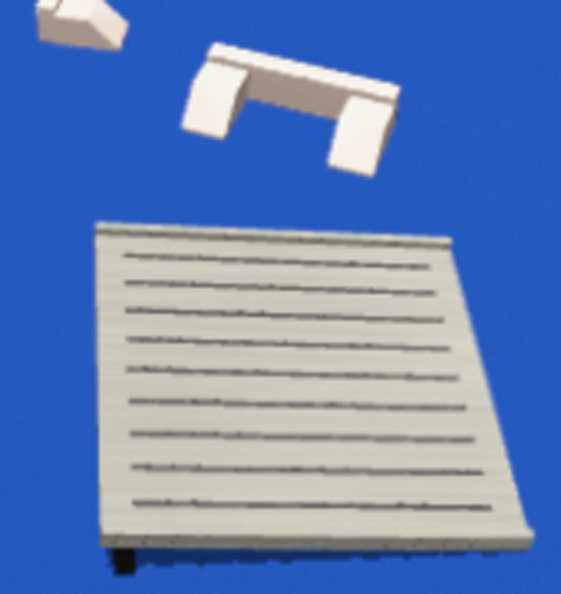

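View pics/t0p.png

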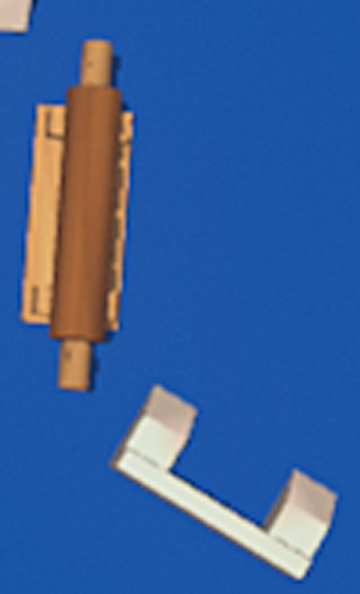

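```bash
python3 - <<'E'
from h import *
def tri(a,b):
    o1,d1=ray('top',a);o2,d2=ray('side',b)
    A=np.stack([d1,-d2],1);s=np.linalg.lstsq(A,o2-o1,rcond=None)[0]
    p,q=o1+d1*s[0],o2+d2*s[1];return (p+q)/2,np.linalg.norm(p-q)
T=dict(hl=(154.5,221.25),hr=(246.25,205.5),lr=(262.5,297.5),ll=(170.75,313.5))
S=dict(hl=(280.3,382.7),hr=(279.1,287.6),lr=(386.4,292.1),ll=(411.5,382.1))
for k in T: print(k,*tri(T[k],S[k]))
# fit board x,y,yaw with corners (bead top)
from scipy.optimize import least_squares
a=np.radians(7)
def bp(p):
    c,s=np.cos(p[2]),np.sin(p[2]);out=[]
    for u,v in((.12,.12),(.12,-.12),(-.12,-.12),(-.12,.12)):
        X=np.array([u*np.cos(a)-.006*np.sin(a),v,u*np.sin(a)+.006*np.cos(a)+.026]);out.append([p[0]+c*X[0]-s*X[1],p[1]+s*X[0]+c*X[1],X[2]])
    return np.array(out)
ks=['hl','hr','lr','ll']
def res(p):
    P=bp(p);return np.r_[(proj('top',P)-[T[k] for k in ks]).ravel(),(proj('side',P)-[S[k] for k in ks]).ravel()]
r=least_squares(res,[.6,.25,.17]);print('board',r.x,np.degrees(r.x[2]),np.abs(r.fun).max(),r.fun.round(1))
C=np.array([(-8,-75,36),(-8,75,36),(60,-75,3),(60,-41,3),(60,41,3),(60,75,3)])/1000
ct=np.array([(745,130),(690,353),(645,108),(632,160),(600,280),(585,330)])/4+[145,195]
cs=np.array([(212,43),(400,87),(182,127),(221,138),(328,164),(374,177)])/3.3+[250,220]
def ch(p):
    c,s=np.cos(p[2]),np.sin(p[2]);return C@np.array([[c,s,0],[-s,c,0],[0,0,1]])+[p[0],p[1],0]
def r2(p): return np.r_[(proj('top',ch(p))-ct).ravel(),(proj('side',ch(p))-cs).ravel()]
q=least_squares(r2,[.6,0,1.6]);print('chock',q.x,np.degrees(q.x[2]),q.fun.reshape(-1,2).round(1).tolist())
e1,e2=onz('top',np.array((97,40))/3.6+[390,195],.04),onz('top',np.array((74,389))/3.6+[390,195],.04)
print('pin',e1,e2,(e1+e2)/2,np.linalg.norm(e1-e2),np.degrees(np.arctan2(*(e1-e2)[[1,0]])))
E
```

```text
hl [0.60069118 0.39419612 0.04124792] 0.0024352993559899247
hr [0.63776028 0.15683874 0.04320626] 0.002187193357457034
lr [0.40052482 0.11890736 0.01395626] 0.0027684687463463585
ll [0.36349259 0.355303   0.01604744] 0.0027095236672880336
board [0.50091691 0.25761714 0.1596568 ] 9.147660540884498 1.4683272760914292 [-0.8  0.9 -0.6  0.5 -0.7  0.1 -0.9  0.5  0.3 -1.5 -0.2 -0.8 -0.9 -0.8
 -0.6  0.2]
chock [ 0.50848832 -0.03333217  1.29939432] 74.44981065298596 [[-0.4, 0.0], [-1.2, 0.5], [-0.6, 0.9], [-0.6, 0.2], [-0.6, 0.2], [-0.2, 0.3], [0.0, -0.9], [-0.3, -1.2], [-0.5, -0.6], [0.4, -0.7], [-0.3, -0.8], [-0.8, -1.4]]
pin [ 0.630337   -0.28533756  0.04      ] [ 0.38097939 -0.25950118  0.04      ] [ 0.5056582  -0.27241937  0.04      ] 0.2506925109938904 -5.915408068635482
```

```bash
cat >> h.py <<'E'
from scipy.spatial.transform import Rotation as Ro
def go(x,y,z,jaw):
    o=ctrl.get_obs(); p=o['position']; R=Ro.from_euler('xyz',o['orientation'],degrees=True).as_matrix()
    d=R.T@(np.array([x,y,z])-p)/.03
    cj=np.degrees(np.arctan2(R[1,1],R[0,1])); t=-(jaw-cj); t=(t+180)%360-180
    print('t',round(o['time_s'],2),'pos',p.round(4),'jaw',cj.round(2),'tilt',np.degrees(np.arccos(-R[2,2])).round(2),'w',round(o['width']*1e3,1),'F',o['ft_force'].round(1),'-> delta',d.round(3),'turn',round(t,2),'mm',(d*30).round(1))
E
python3 -c "
from h import *
go(.5085,-.0333,.15,74.45)"
```

```text
t 0.1 pos [0.2581 0.623  0.2375] jaw 67.5 tilt 0.11 w 88.0 F [-0.2 -0.3 -0.4] -> delta [-16.084 -17.011   2.95 ] turn -6.95 mm [-482.5 -510.3   88.5]
```

drive_tool:
  deltas:
    - [88, -1, -1, 0, -1]
    - [88, -2, -2.1, 0, -2]
    - [88, -3.1, -3.2, 0, -3]
    - [88, -4.2, -4.4, 0, -4]
    - [88, -5.3, -5.6, 0, -5]
    - [88, -6.4, -6.8, 0, -6]
    - [88, -7.5, -8, 0, -7]
    - [88, -8.6, -9.1, 0, -7]
    - [88, -9.7, -10.3, 0, -7]
    - [88, -10.8, -11.4, 0, -7]

```text
time_s: 1.1
position: [0.4267, 0.1816, 0.2384]
orientation: [-180.0, -0.0, 164.5]
ft_force: [0.7, -0.5, 0.0]
width: 0.0882
```

```bash
python3 -c "
from h import *
go(.5085,-.0333,.15,74.45)"
```

```text
t 1.1 pos [0.4267 0.1816 0.2384] jaw 74.51 tilt 0.01 w 88.2 F [ 0.7 -0.5  0. ] -> delta [-4.542 -6.172  2.949] turn 0.06 mm [-136.3 -185.2   88.5]
```

drive_tool:
  deltas:
    - [88, -0.8, -1.1, 0, 0]
    - [88, -1.6, -2.2, 0.4, 0]
    - [88, -2.4, -3.3, 0.9, 0]
    - [88, -3.2, -4.3, 1.5, 0]
    - [88, -3.9, -5.3, 2.1, 0]
    - [88, -4.4, -5.9, 2.7, 0]
    - [88, -4.5, -6.1, 2.9, 0]
    - [88, -4.5, -6.1, 2.9, 0]
    - [88, -4.5, -6.1, 2.9, 0]

```text
time_s: 2.0
position: [0.5077, -0.0281, 0.152]
orientation: [180.0, -0.0, 164.5]
ft_force: [0.5, 0.6, -0.3]
width: 0.0879
```

```bash
python3 -c "
from h import *
go(.5085,-.0333,.009,74.45)
snap('side','s1');snap('top','t1');crop('t1',270,195,370,310,5,'t1c')"
```

```text
t 2.0 pos [ 0.5077 -0.0281  0.152 ] jaw 74.5 tilt 0.03 w 87.9 F [ 0.5  0.6 -0.3] -> delta [-0.073 -0.162  4.767] turn 0.05 mm [ -2.2  -4.9 143. ]
```

View pics/t1c.png

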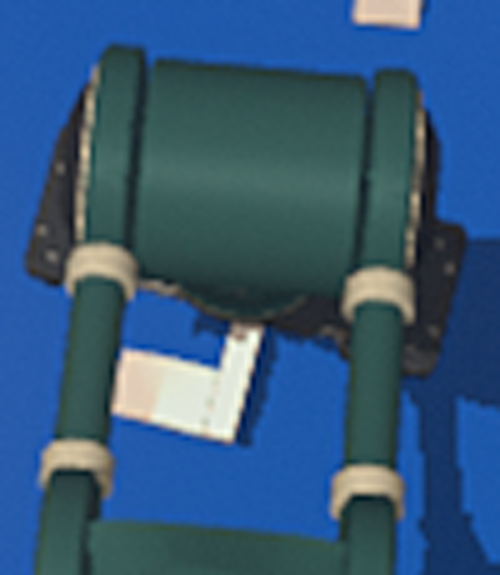

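View pics/s1.png

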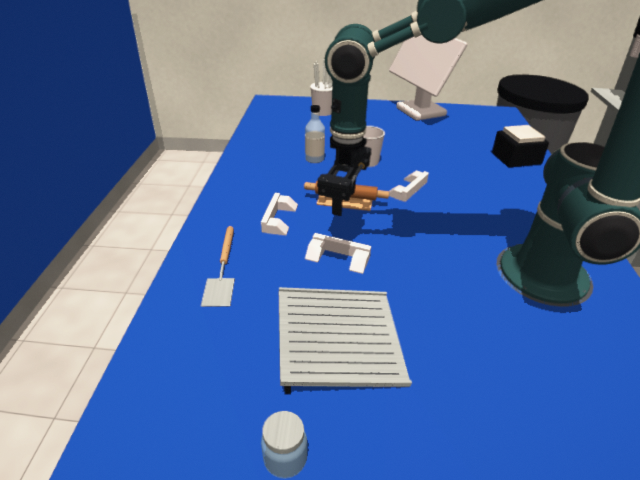

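The top crop shows the gripper body above the bar (visible bar end at about (318,270)), and the side view shows the fingers over the chock at (338,210). The chock is free of contact, so I go down.

drive_tool:
  deltas:
    - [88, -0.1, -0.2, 0.6, 0]
    - [88, -0.1, -0.2, 1.5, 0]
    - [88, -0.1, -0.2, 2.5, 0]
    - [88, -0.1, -0.2, 3.4, 0]
    - [88, -0.1, -0.2, 3.9, 0]
    - [88, -0.1, -0.2, 4.2, 0]
    - [88, -0.1, -0.2, 4.2, 0]
    - [88, -0.1, -0.2, 4.2, 0]

```text
time_s: 2.9
position: [0.5101, -0.035, 0.0267]
orientation: [180.0, 0.1, 164.5]
ft_force: [0.3, -0.5, -0.1]
width: 0.0878
```

```bash
python3 -c "
from h import *
go(.5085,-.0333,.009,74.45)
snap('side','s2');crop('s2',280,200,400,300,6,'s2c')"
```

```text
t 2.9 pos [ 0.5101 -0.035   0.0267] jaw 74.54 tilt 0.09 w 87.8 F [ 0.3 -0.5 -0.1] -> delta [0.069 0.041 0.592] turn 0.09 mm [ 2.1  1.2 17.7]
```

View pics/s2c.png

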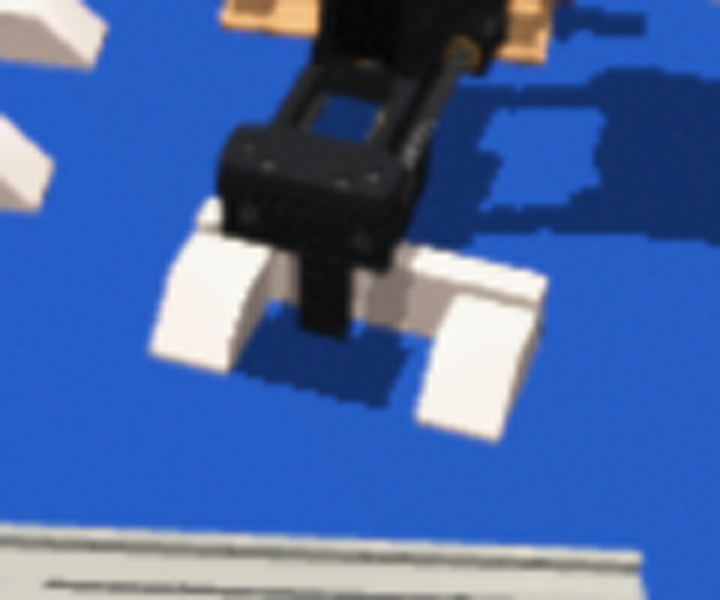

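The finger sits in the gap between the feet at crop (325,300), clear of both. I lower it to about 9 mm and close gently.

drive_tool:
  deltas:
    - [88, 0.05, 0.04, 0.3, 0]
    - [88, 0.05, 0.04, 0.6, 0]
    - [60, 0.05, 0.04, 0.6, 0]
    - [40, 0.05, 0.04, 0.6, 0]
    - [25, 0.05, 0.04, 0.6, 0]
    - [10, 0.05, 0.04, 0.6, 0]
    - [5, 0.05, 0.04, 0.6, 0]
    - [5, 0.05, 0.04, 0.6, 0]
    - [5, 0.05, 0.04, 0.6, 0]
    - [5, 0.05, 0.04, 0.6, 0]
  force: 15

```text
time_s: 3.95
position: [0.5082, -0.0339, 0.0078]
orientation: [180.0, 0.0, 164.5]
ft_force: [0.4, -1.2, 0.4]
width: 0.026
```

```bash
python3 -c "
from h import *
go(.5085,-.0333,.009,74.45)"
```

```text
t 3.95 pos [ 0.5082 -0.0339  0.0078] jaw 74.5 tilt 0.01 w 26.0 F [ 0.4 -1.2  0.4] -> delta [-0.006  0.021 -0.041] turn 0.05 mm [-0.2  0.6 -1.2]
```

drive_tool:
  deltas:
    - [5, 0, 0, 0, 0]
    - [5, 0, 0, 0, 0]
    - [5, 0, 0, 0, 0]
    - [5, 0, 0, 0, 0]
    - [5, 0, 0, 0, 0]
  force: 20

```text
time_s: 4.45
position: [0.5081, -0.0338, 0.0077]
orientation: [180.0, -0.0, 164.5]
ft_force: [-0.3, -0.4, 1.0]
width: 0.0161
```

drive_tool:
  deltas:
    - [5, 0, 0, -0.3, 0]
    - [5, 0, 0, -1, 0]
    - [5, 0, 0, -2, 0]
    - [5, 0, 0, -3, 0]
    - [5, 0, 0, -3.7, 0]
    - [5, 0, 0, -4, 0]
    - [5, 0, 0, -4, 0]

```text
time_s: 5.15
position: [0.509, -0.034, 0.1292]
orientation: [180.0, 0.2, 164.5]
ft_force: [0.1, 0.0, -2.2]
width: 0.0155
```

```bash
python3 -c "
from h import *
go(.4565,.2504,.12,9.15)
snap('side','s3');crop('s3',270,120,410,260,4,'s3c')"
```

```text
t 5.15 pos [ 0.509  -0.034   0.1292] jaw 74.5 tilt 0.17 w 15.5 F [ 0.1  0.  -2.2] -> delta [4.22  8.666 0.297] turn 65.35 mm [126.6 260.    8.9]
```

View pics/s3c.png

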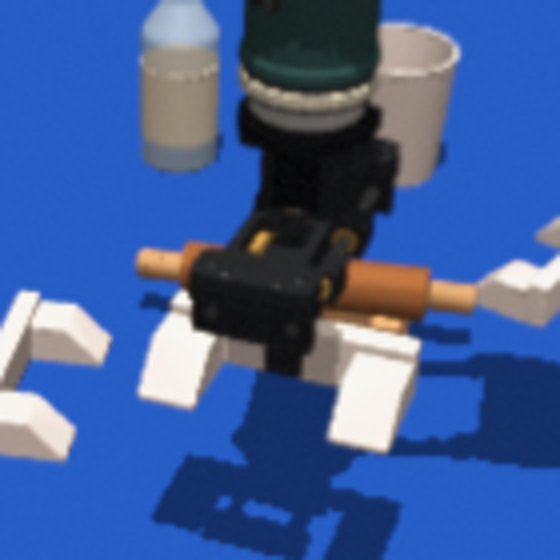

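The chock is held level, feet towards the camera. I carry it over the board and turn it.

drive_tool:
  deltas:
    - [5, 0.2, 0.4, 0, 3]
    - [5, 0.6, 1.2, 0, 9]
    - [5, 1.1, 2.2, 0, 16]
    - [5, 1.6, 3.3, 0, 24]
    - [5, 2.1, 4.4, 0, 32]
    - [5, 2.6, 5.5, 0, 40]
    - [5, 3.1, 6.5, 0, 48]
    - [5, 3.6, 7.5, 0, 55]
    - [5, 4, 8.3, 0, 61]
    - [5, 4.2, 8.7, 0, 65]

```text
time_s: 6.2
position: [0.4544, 0.2527, 0.1254]
orientation: [-179.8, 0.0, 99.4]
ft_force: [-0.1, -0.3, -1.4]
width: 0.0159
```

drive_tool:
  deltas:
    - [5, 0, 0, 0, 0]
    - [5, 0, 0, 0, 0]
    - [5, 0, 0, 0, 0]

```text
time_s: 6.5
position: [0.456, 0.2502, 0.1267]
orientation: [-179.9, 0.1, 99.5]
ft_force: [0.7, 0.0, -2.3]
width: 0.016
```

```bash
python3 -c "
from h import *
go(.4565,.2504,.045,9.15)
snap('side','s4');crop('s4',250,220,430,400,3.3,'s4c')"
```

```text
t 6.5 pos [0.456  0.2502 0.1267] jaw 9.53 tilt 0.12 w 16.0 F [ 0.7  0.  -2.3] -> delta [0.006 0.024 2.722] turn 0.38 mm [ 0.2  0.7 81.7]
```

View pics/s4c.png

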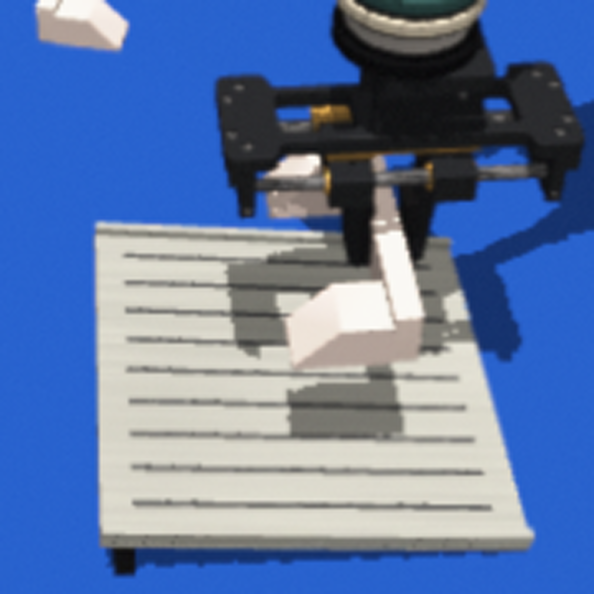

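The feet point uphill, to the left in the side view, and the chock is square with the grooves. I lower it to just above contact.

drive_tool:
  deltas:
    - [5, 0, 0, 0.3, 0.4]
    - [5, 0, 0, 0.8, 0.4]
    - [5, 0, 0, 1.4, 0.4]
    - [5, 0, 0, 2, 0.4]
    - [5, 0, 0, 2.5, 0.4]
    - [5, 0, 0, 2.8, 0.4]
    - [5, 0, 0, 2.8, 0.4]
    - [5, 0, 0, 2.8, 0.4]

```text
time_s: 7.35
position: [0.4564, 0.2512, 0.0435]
orientation: [-180.0, 0.0, 99.1]
ft_force: [0.1, 0.4, -2.0]
width: 0.0161
```

```bash
python3 -c "
from h import *
go(.4565,.2504,.0355,9.15)"
```

```text
t 7.35 pos [0.4564 0.2512 0.0435] jaw 9.09 tilt 0.03 w 16.1 F [ 0.1  0.4 -2. ] -> delta [-0.027 -0.002  0.266] turn -0.06 mm [-0.8 -0.1  8. ]
```

Now I creep down with a weaker grip until the toes touch.

drive_tool:
  deltas:
    - [5, 0, 0, 0.06, 0]
    - [5, 0, 0, 0.12, 0]
    - [5, 0, 0, 0.18, 0]
    - [5, 0, 0, 0.22, 0]
    - [5, 0, 0, 0.26, 0]
    - [5, 0, 0, 0.26, 0]
    - [5, 0, 0, 0.26, 0]
  force: 8

```text
time_s: 8.05
position: [0.4564, 0.2514, 0.0359]
orientation: [-180.0, 0.0, 99.1]
ft_force: [0.2, 0.1, -2.1]
width: 0.0161
```

drive_tool:
  deltas:
    - [5, 0, 0, 0.04, 0]
    - [5, 0, 0, 0.08, 0]
    - [5, 0, 0, 0.12, 0]
    - [5, 0, 0, 0.12, 0]
  force: 5

```text
time_s: 8.45
position: [0.456, 0.2513, 0.0321]
orientation: [-179.9, 0.0, 99.1]
ft_force: [-2.5, -0.8, 0.5]
width: 0.0165
```

Contact: the vertical load has changed from -2 to +0.5 N. I keep pressing down at 3 N so that the bar tilts onto the face.

drive_tool:
  deltas:
    - [5, 0, 0, 0.04, 0]
    - [5, 0, 0, 0.08, 0]
    - [5, 0, 0, 0.12, 0]
    - [5, 0, 0, 0.16, 0]
    - [5, 0, 0, 0.16, 0]
  force: 3

```text
time_s: 8.95
position: [0.4565, 0.2513, 0.0274]
orientation: [-180.0, 0.0, 99.1]
ft_force: [-1.9, 0.1, -1.4]
width: 0.0181
```

```bash
python3 -c "
from h import *
go(.4565,.2504,.0355,9.15)
snap('side','s5');crop('s5',250,220,430,400,3.3,'s5c')"
```

```text
t 8.95 pos [0.4565 0.2513 0.0274] jaw 9.09 tilt 0.0 w 18.1 F [-1.9  0.1 -1.4] -> delta [-0.031 -0.005 -0.27 ] turn -0.06 mm [-0.9 -0.2 -8.1]
```

View pics/s5c.png

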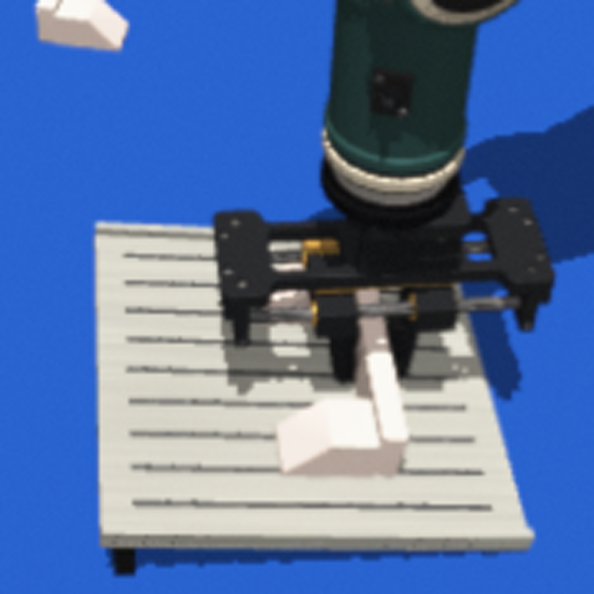

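The bar has tilted with the slope and looks flush. I open slowly, rising slightly.

drive_tool:
  deltas:
    - [19, 0, 0, 0, 0]
    - [21, 0, 0, 0, 0]
    - [24, 0, 0, 0, 0]
    - [28, 0, 0, 0, 0]
    - [32, 0, 0, -0.05, 0]
    - [36, 0, 0, -0.1, 0]
    - [40, 0, 0, -0.15, 0]
    - [44, 0, 0, -0.25, 0]
    - [48, 0, 0, -0.4, 0]
    - [48, 0, 0, -0.6, 0]

```text
time_s: 10.0
position: [0.4563, 0.2513, 0.0458]
orientation: [-180.0, 0.0, 99.1]
ft_force: [0.1, 1.0, 0.7]
width: 0.0477
```

drive_tool:
  deltas:
    - [60, 0, 0, -0.3, 0]
    - [60, 0, 0, -1, 0]
    - [60, 0, 0, -2, 0]
    - [60, 0, 0, -3.2, 0]
    - [60, 0, 0, -4.3, 0]
    - [60, 0, 0, -5, 0]

```text
time_s: 10.6
position: [0.4577, 0.252, 0.1995]
orientation: [179.7, -0.1, 99.1]
ft_force: [0.5, -0.0, -0.1]
width: 0.0599
```

```bash
python3 -c "
from h import *
go(.5057,-.2724,.19,84.1)"
```

```text
t 10.6 pos [0.4577 0.252  0.1995] jaw 9.09 tilt 0.27 w 59.9 F [ 0.5 -0.  -0.1] -> delta [-17.512  -1.182   0.285] turn -75.01 mm [-525.4  -35.5    8.6]
```

drive_tool:
  deltas:
    - [70, -0.5, 0, 0, -4]
    - [80, -1.5, -0.1, 0, -10]
    - [88, -2.8, -0.2, 0, -17]
    - [88, -4.2, -0.3, 0, -24]
    - [88, -5.6, -0.4, 0, -31]
    - [88, -7, -0.5, 0, -38]
    - [88, -8.4, -0.6, 0, -45]
    - [88, -9.8, -0.7, 0, -52]
    - [88, -11.2, -0.8, 0, -59]
    - [88, -12.6, -0.9, 0, -66]

```text
time_s: 11.6
position: [0.4895, -0.1279, 0.1965]
orientation: [180.0, 0.1, 165.4]
ft_force: [0.5, 0.9, -0.3]
width: 0.0878
```

```bash
python3 -c "
from h import *
go(.5057,-.2724,.12,84.1)
snap('top','t6');snap('side','s6');crop('t6',145,195,345,320,4,'t6b');crop('s6',250,220,430,400,3.3,'s6c')"
```

```text
t 11.6 pos [ 0.4895 -0.1279  0.1965] jaw 75.37 tilt 0.08 w 87.8 F [ 0.5  0.9 -0.3] -> delta [-1.734 -4.523  2.553] turn -8.73 mm [ -52.  -135.7   76.6]
```

View pics/t6b.png

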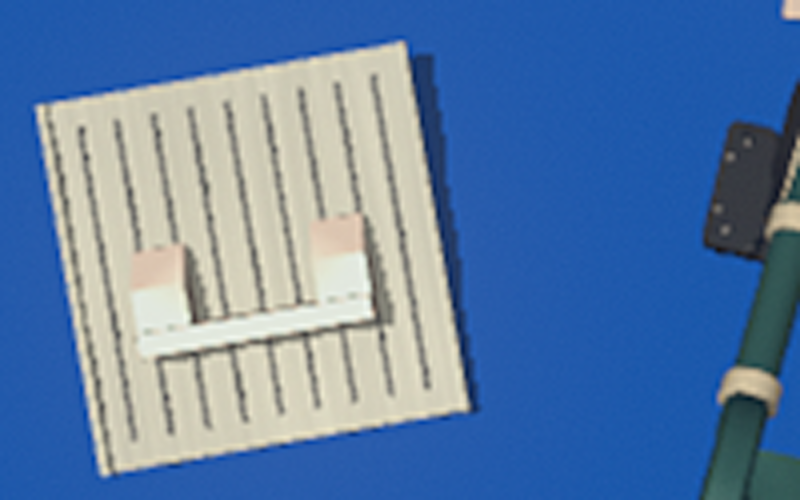

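View pics/s6c.png

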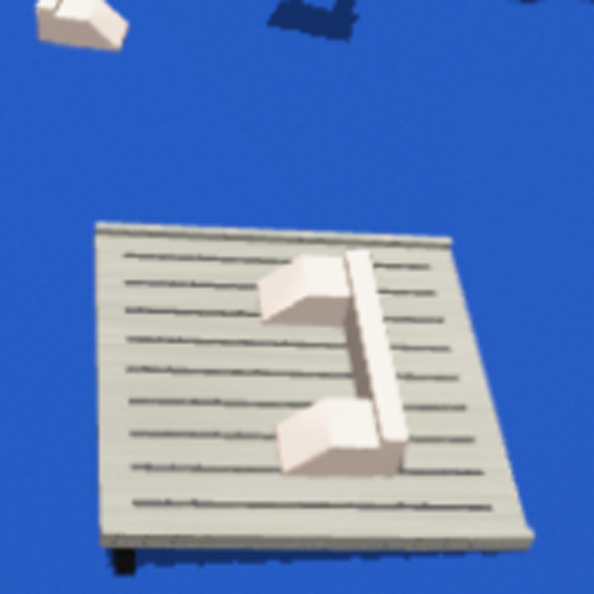

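```bash
cat > fitc.py <<'E'
from h import *
from scipy.optimize import least_squares
a=np.radians(7); B=np.array([.5009,.2576,.026]); yb=.15966
C=np.array([(-8,-75,36),(-8,75,36),(60,-75,3),(60,-41,3),(60,41,3),(60,75,3)])/1000
ct=np.array([(375,318),(140,356),(362,214),(308,222),(182,244),(130,253)])/4+[145,195]
cs=np.array([(368,250),(408,440),(257,287),(263,320),(277,432),(280,470)])/3.3+[250,220]
Rb=Ro.from_euler('z',yb).as_matrix()@Ro.from_euler('y',-a).as_matrix()
def P(p): # chock in face frame: u,v,yaw
    c,s=np.cos(p[2]),np.sin(p[2]);X=C@np.array([[c,s,0],[-s,c,0],[0,0,1]])+[p[0],p[1],0];return X@Rb.T+B
def r(p): return np.r_[(proj('top',P(p))-ct).ravel(),(proj('side',P(p))-cs).ravel()]
q=least_squares(r,[-.045,0,0]);print('face u,v,yaw',q.x,np.degrees(q.x[2]),q.fun.reshape(-1,2).round(1).tolist())
c,s=np.cos(q.x[2]),np.sin(q.x[2])
for d in(.071,.074,.076):
    pf=np.array([q.x[0]+c*d,q.x[1]+s*d,.020]);print(d,'pin target',(Rb@pf+B).round(4))
print('jaw',np.degrees(yb+q.x[2]))
E
python3 fitc.py
```

```text
face u,v,yaw [-0.04278234  0.00234087 -0.00454172] -0.2602215340877235 [[-0.9, 0.7], [-0.9, 1.4], [-0.7, 0.0], [-0.2, 0.3], [-0.1, 0.2], [-0.2, 0.2], [0.1, -0.3], [0.2, -0.4], [-0.4, -1.8], [-0.7, 0.2], [-0.9, -2.1], [0.0, 0.9]]
0.071 pin target [0.5258 0.2637 0.0493]
0.074 pin target [0.5288 0.2641 0.0497]
0.076 pin target [0.5307 0.2644 0.0499]
jaw 8.887622622971001
```

drive_tool:
  deltas:
    - [88, -0.4, -1.1, 0, -3]
    - [88, -0.8, -2.2, 0, -6]
    - [88, -1.2, -3.2, 0.3, -9]
    - [88, -1.5, -4, 0.8, -9]
    - [88, -1.6, -4.3, 1.3, -9]
    - [88, -1.6, -4.3, 1.6, -9]
    - [88, -1.6, -4.3, 1.6, -9]
    - [88, -1.6, -4.3, 1.6, -9]

```text
time_s: 12.5
position: [0.5026, -0.2617, 0.1473]
orientation: [180.0, -0.1, 174.1]
ft_force: [0.3, 1.1, 0.1]
width: 0.088
```

```bash
python3 -c "
from h import *
go(.5057,-.2724,.03,84.1)
snap('side','s7');crop('s7',280,140,420,250,5,'s7c')"
```

```text
t 12.5 pos [ 0.5026 -0.2617  0.1473] jaw 84.14 tilt 0.07 w 88.0 F [0.3 1.1 0.1] -> delta [-0.144 -0.349  3.91 ] turn 0.04 mm [ -4.3 -10.5 117.3]
```

View pics/s7c.png

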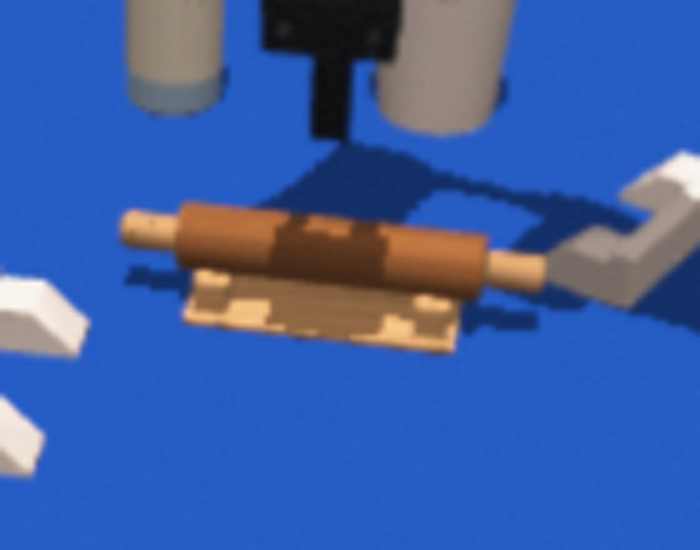

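```bash
python3 -c "
from h import *
print(proj('side',[[.6303,-.2853,.04],[.3810,-.2595,.04]])*1, 'measured', np.array([(122,228),(546,272)])/5+[280,140])"
```

```text
[[303.42585067 185.02291062]
 [388.16213568 194.16351421]] measured [[304.4 185.6]
 [389.2 194.4]]
```

drive_tool:
  deltas:
    - [88, -0.13, -0.35, 0.4, 0]
    - [88, -0.13, -0.35, 1.1, 0]
    - [88, -0.13, -0.35, 1.9, 0]
    - [88, -0.13, -0.35, 2.4, 0]
    - [88, -0.13, -0.35, 2.5, 0]
    - [88, -0.13, -0.35, 2.5, 0]

```text
time_s: 13.15
position: [0.5054, -0.2739, 0.072]
orientation: [180.0, -0.1, 174.1]
ft_force: [0.7, -0.2, 0.3]
width: 0.0877
```

```bash
python3 -c "
from h import *
go(.5057,-.2724,.028,84.1)
snap('side','s8');crop('s8',280,140,420,250,5,'s8c')"
```

```text
t 13.15 pos [ 0.5054 -0.2739  0.072 ] jaw 84.1 tilt 0.06 w 87.7 F [ 0.7 -0.2  0.3] -> delta [-0.007  0.051  1.466] turn 0.0 mm [-0.2  1.5 44. ]
```

View pics/s8c.png

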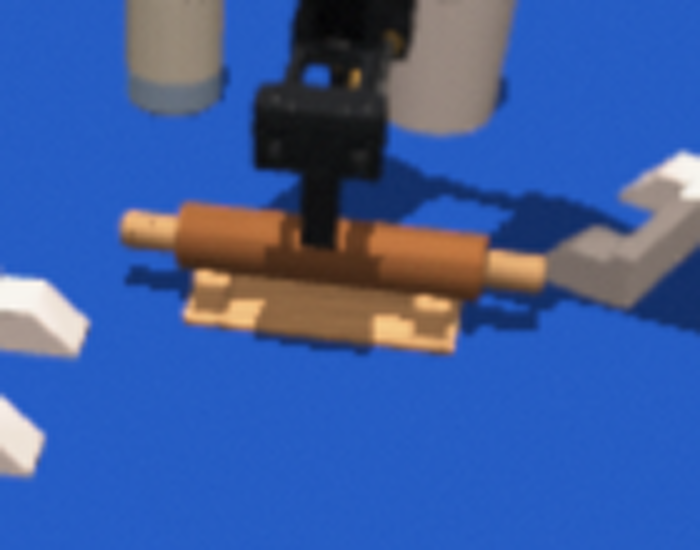

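The finger straddles the pin near its middle at crop (320,215), and the projected pin ends agree with the picture within about 1 px. I descend and grip.

drive_tool:
  deltas:
    - [88, 0, 0.04, 0.4, 0]
    - [88, 0, 0.04, 0.9, 0]
    - [88, 0, 0.04, 1.3, 0]
    - [88, 0, 0.04, 1.45, 0]
    - [88, 0, 0.04, 1.45, 0]
    - [75, 0, 0.04, 1.45, 0]
    - [60, 0, 0.04, 1.45, 0]
    - [50, 0, 0.04, 1.45, 0]
    - [40, 0, 0.04, 1.45, 0]
    - [30, 0, 0.04, 1.45, 0]
  force: 20

```text
time_s: 14.2
position: [0.5059, -0.273, 0.0294]
orientation: [-180.0, 0.0, 174.1]
ft_force: [-1.2, 0.8, 0.3]
width: 0.0501
```

drive_tool:
  deltas:
    - [28, 0, 0, 0, 0]
    - [28, 0, 0, 0, 0]
    - [28, 0, 0, 0, 0]
    - [28, 0, 0, 0, 0]
    - [28, 0, 0, 0, 0]
    - [28, 0, 0, 0, 0]
  force: 30

```text
time_s: 14.8
position: [0.5058, -0.2722, 0.0291]
orientation: [179.9, -0.0, 174.1]
ft_force: [0.9, 4.7, 2.5]
width: 0.0393
```

```bash
python3 -c "
from h import *
go(.5057,-.2724,.028,84.1)"
```

```text
t 14.8 pos [ 0.5058 -0.2722  0.0291] jaw 84.08 tilt 0.06 w 39.3 F [0.9 4.7 2.5] -> delta [ 0.003 -0.008  0.037] turn -0.02 mm [ 0.1 -0.2  1.1]
```

drive_tool:
  deltas:
    - [28, 0, 0, -0.2, 0]
    - [28, 0, 0, -0.7, 0]
    - [28, 0, 0, -1.5, 0]
    - [28, 0, 0, -2.5, 0]
    - [28, 0, 0, -3.3, 0]
    - [28, 0, 0, -3.8, 0]
    - [28, 0, 0, -4, 0]
    - [28, 0, 0, -4, 0]

```text
time_s: 15.6
position: [0.506, -0.2733, 0.1499]
orientation: [-179.9, 0.1, 174.1]
ft_force: [0.4, -1.0, -2.4]
width: 0.0393
```

```bash
python3 -c "
from h import *
go(.5298,.2643,.15,8.9)
snap('side','s9');crop('s9',280,100,420,250,4,'s9c')"
```

```text
t 15.6 pos [ 0.506  -0.2733  0.1499] jaw 84.09 tilt 0.09 w 39.3 F [ 0.4 -1.  -2.4] -> delta [ 1.055 17.905 -0.022] turn 75.19 mm [ 31.6 537.2  -0.7]
```

View pics/s9c.png

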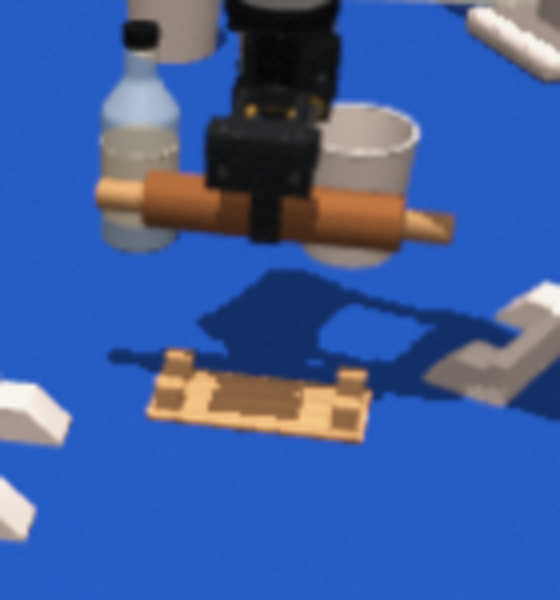

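The pin is held level and is off the rest. I carry it over the board at z = 0.15.

drive_tool:
  deltas:
    - [28, 0, 0.4, 0, 2]
    - [28, 0.1, 1.3, 0, 6]
    - [28, 0.2, 2.6, 0, 12]
    - [28, 0.3, 4, 0, 18]
    - [28, 0.4, 5.4, 0, 24]
    - [28, 0.5, 6.8, 0, 30]
    - [28, 0.6, 8.2, 0, 37]
    - [28, 0.7, 9.6, 0, 44]
    - [28, 0.8, 11, 0, 51]
    - [28, 0.9, 12.4, 0, 57]

```text
time_s: 16.65
position: [0.5156, 0.1014, 0.147]
orientation: [-179.8, -0.0, 116.8]
ft_force: [0.5, 0.1, -2.4]
width: 0.0394
```

```bash
python3 -c "
from h import *
go(.5298,.2643,.12,8.9)"
```

```text
t 16.65 pos [0.5156 0.1014 0.147 ] jaw 26.83 tilt 0.19 w 39.4 F [ 0.5  0.1 -2.4] -> delta [4.631 2.877 0.896] turn 17.93 mm [138.9  86.3  26.9]
```

drive_tool:
  deltas:
    - [28, 1.1, 0.7, 0, 4]
    - [28, 2.1, 1.3, 0, 8]
    - [28, 3, 1.8, 0, 12]
    - [28, 3.8, 2.3, 0.2, 15]
    - [28, 4.3, 2.6, 0.5, 17]
    - [28, 4.5, 2.8, 0.8, 18]
    - [28, 4.5, 2.8, 0.9, 18]
    - [28, 4.5, 2.8, 0.9, 18]
    - [28, 4.5, 2.8, 0.9, 18]

```text
time_s: 17.55
position: [0.5302, 0.2573, 0.1216]
orientation: [-179.9, 0.0, 99.1]
ft_force: [0.5, -0.3, -2.3]
width: 0.0394
```

```bash
python3 -c "
from h import *
go(.5298,.2643,.038,8.9)
snap('top','t10');snap('side','s10');crop('t10',130,170,300,340,3.5,'t10c');crop('s10',240,180,440,400,2.7,'s10c')"
```

```text
t 17.55 pos [0.5302 0.2573 0.1216] jaw 9.06 tilt 0.07 w 39.4 F [ 0.5 -0.3 -2.3] -> delta [0.235 0.027 2.786] turn 0.16 mm [ 7.   0.8 83.6]
```

View pics/t10c.png

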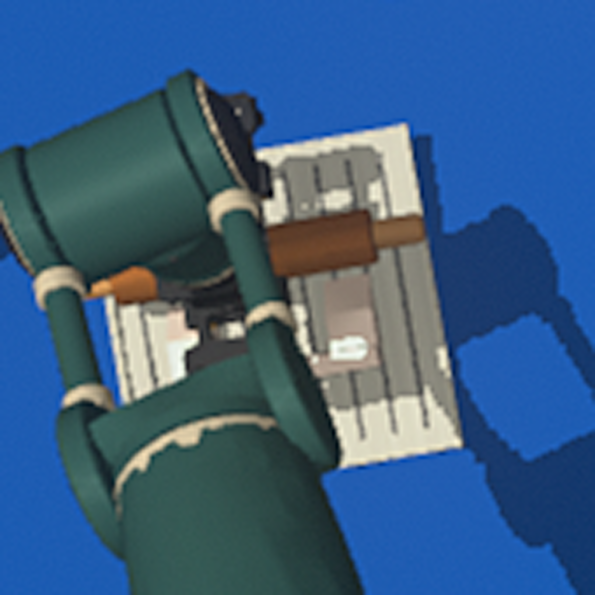

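View pics/s10c.png

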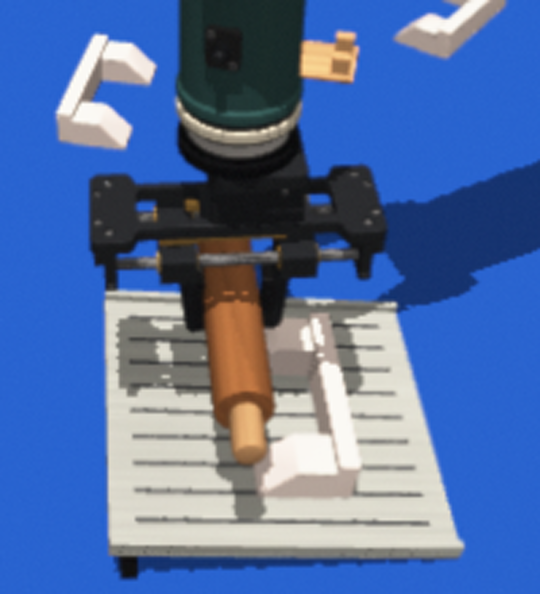

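```bash
python3 -c "
from h import *
a,b=onz('top',(251.1,235.4),.1325),onz('top',(154.3,254.3),.1325)
print(a,b,(a+b)/2,np.linalg.norm(a-b),np.degrees(np.arctan2(*(b-a)[[1,0]])))"
```

```text
[0.54897032 0.13500371 0.1325    ] [0.50695502 0.36849843 0.1325    ] [0.52796267 0.25175107 0.1325    ] 0.23724474977371096 100.20070440883069
```

drive_tool:
  deltas:
    - [28, 0.2, 0, 0.4, 0]
    - [28, 0.2, 0, 0.9, 0]
    - [28, 0.2, 0, 1.5, 0]
    - [28, 0.2, 0, 2, 0]
    - [28, 0.2, 0, 2.3, 0]
    - [28, 0.2, 0, 2.4, 0]
    - [28, 0.2, 0, 2.4, 0]
    - [28, 0.2, 0, 2.4, 0]

```text
time_s: 18.45
position: [0.5301, 0.2646, 0.0506]
orientation: [179.9, -0.0, 99.1]
ft_force: [-0.6, -0.4, -1.4]
width: 0.039
```

```bash
python3 -c "
from h import *
go(.5298,.2643,.0387,8.9)
snap('side','s11');crop('s11',240,180,440,400,2.7,'s11c')"
```

```text
t 18.45 pos [0.5301 0.2646 0.0506] jaw 9.09 tilt 0.07 w 39.0 F [-0.6 -0.4 -1.4] -> delta [-0.009 -0.011  0.397] turn 0.19 mm [-0.3 -0.3 11.9]
```

View pics/s11c.png

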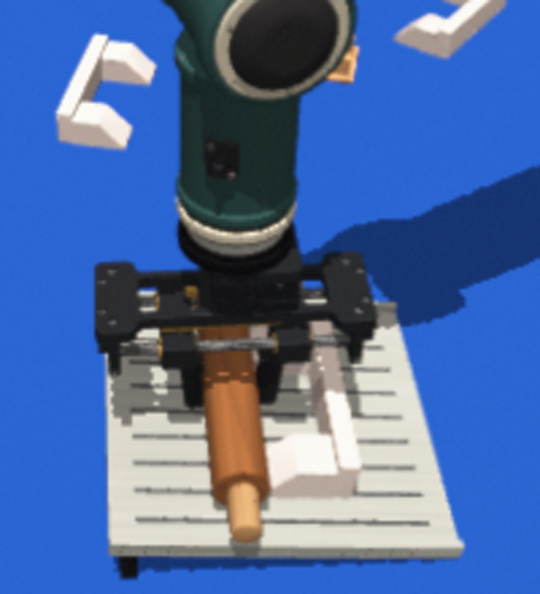

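The pin is parallel to the bar, just uphill of the feet, and centred on the fingers from its visible right end. I lower it in small steps.

drive_tool:
  deltas:
    - [28, 0, 0, 0.08, 0]
    - [28, 0, 0, 0.16, 0]
    - [28, 0, 0, 0.24, 0]
    - [28, 0, 0, 0.3, 0]
    - [28, 0, 0, 0.33, 0]
    - [28, 0, 0, 0.33, 0]
    - [28, 0, 0, 0.33, 0]

```text
time_s: 19.2
position: [0.5295, 0.2643, 0.0401]
orientation: [-180.0, -0.0, 99.1]
ft_force: [-1.0, 0.4, -2.5]
width: 0.0391
```

```bash
python3 -c "
from h import *
go(.5298,.2643,.0387,8.9)"
```

```text
t 19.2 pos [0.5295 0.2643 0.0401] jaw 9.09 tilt 0.0 w 39.1 F [-1.   0.4 -2.5] -> delta [-0.003  0.011  0.045] turn 0.19 mm [-0.1  0.3  1.4]
```

drive_tool:
  deltas:
    - [28, 0, 0, 0.03, 0]
    - [28, 0, 0, 0.06, 0]
    - [28, 0, 0, 0.09, 0]
    - [28, 0, 0, 0.09, 0]

```text
time_s: 19.6
position: [0.5297, 0.2645, 0.039]
orientation: [180.0, -0.0, 99.1]
ft_force: [-3.6, -1.5, 6.6]
width: 0.0391
```

Down on the board: Fz is about +9 N relative to hanging free. I ease the pressure and nudge the pin downhill to the feet, still holding it.

drive_tool:
  deltas:
    - [28, 0, 0, -0.03, 0]
    - [28, 0, -0.03, -0.02, 0]
    - [28, 0, -0.06, -0.02, 0]
    - [28, 0, -0.1, -0.01, 0]
    - [28, 0, -0.1, -0.01, 0]

```text
time_s: 20.1
position: [0.5283, 0.2645, 0.0388]
orientation: [179.8, -0.0, 99.1]
ft_force: [3.3, -1.0, 4.5]
width: 0.0389
```

```bash
python3 -c "
from h import *
go(.5298,.2643,.0387,8.9)
snap('side','s12');crop('s12',290,260,410,400,5,'s12c')"
```

```text
t 20.1 pos [0.5283 0.2645 0.0388] jaw 9.09 tilt 0.23 w 38.9 F [ 3.3 -1.   4.5] -> delta [-0.013  0.049  0.005] turn 0.19 mm [-0.4  1.5  0.1]
```

View pics/s12c.png

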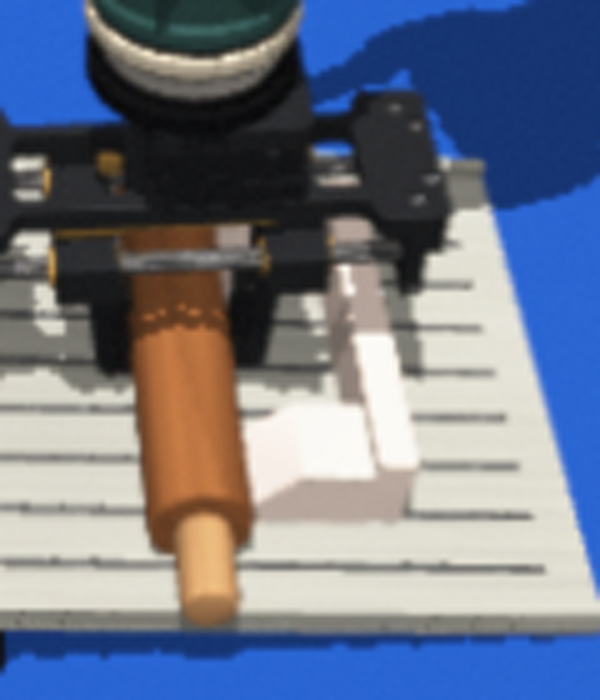

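The pin rests on the face and touches the feet; Fx has turned to +3.3 N. I ease the grip, open a little, then lift clear.

drive_tool:
  deltas:
    - [38, 0, 0, 0, 0]
    - [39, 0, 0, 0, 0]
    - [40, 0, 0, 0, 0]
    - [42, 0, 0, 0, 0]
    - [44, 0, 0, 0, 0]
    - [46, 0, 0, -0.02, 0]
    - [48, 0, 0, -0.04, 0]
    - [50, 0, 0, -0.06, 0]
    - [52, 0, 0, -0.08, 0]
    - [54, 0, 0, -0.12, 0]
  force: 5

```text
time_s: 21.15
position: [0.5264, 0.2638, 0.0413]
orientation: [-180.0, 0.0, 99.1]
ft_force: [0.4, 0.4, 0.2]
width: 0.054
```

```bash
python3 -c "
from h import *
go(.5298,.2643,.0387,8.9)
snap('side','s13');crop('s13',290,260,410,400,5,'s13c')"
```

```text
t 21.15 pos [0.5264 0.2638 0.0413] jaw 9.09 tilt 0.01 w 54.0 F [0.4 0.4 0.2] -> delta [-0.002  0.114  0.087] turn 0.19 mm [-0.1  3.4  2.6]
```

View pics/s13c.png

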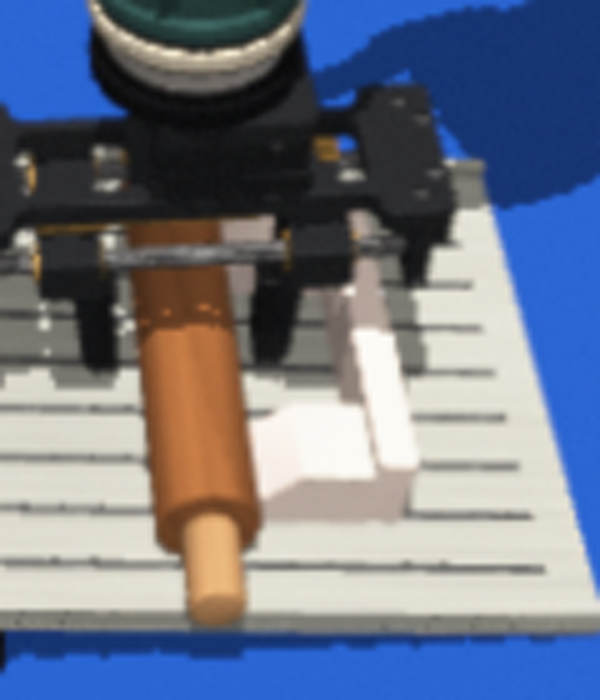

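Released, and the pin has settled against the feet. The pin lies midway between the open fingers, so I rise straight up and clear the view.

drive_tool:
  deltas:
    - [54, 0, 0, -0.2, 0]
    - [54, 0, 0, -0.6, 0]
    - [54, 0, 0, -1.3, 0]
    - [54, 0, 0, -2.2, 0]
    - [54, 0, 0, -3.2, 0]
    - [54, 0, 0, -4.2, 0]
    - [54, 0, 0, -5, 0]
    - [54, 0, 0, -5, 0]

```text
time_s: 22.0
position: [0.5294, 0.2652, 0.1973]
orientation: [179.5, -0.1, 99.1]
ft_force: [0.3, 0.1, 0.6]
width: 0.0542
```

drive_tool:
  deltas:
    - [54, -0.8, 0, 0, 0]
    - [54, -2, 0, 0, 0]
    - [54, -3.3, 0, 0, 0]
    - [54, -4.6, 0, 0, 0]
    - [54, -5.9, 0, 0, 0]
    - [54, -7.2, 0, 0, 0]
    - [54, -8, 0, 0, 0]
    - [54, -8, 0, 0, 0]

```text
time_s: 22.8
position: [0.5642, 0.024, 0.1906]
orientation: [-179.9, 0.0, 98.9]
ft_force: [-0.2, -0.1, -0.5]
width: 0.0537
```

```bash
python3 -c "
from h import *
go(.5298,.2643,.0387,8.9)
snap('top','t14');snap('side','s14');crop('t14',145,195,275,320,5,'t14c');crop('s14',250,260,420,400,4.5,'s14c')"
```

```text
t 22.8 pos [0.5642 0.024  0.1906] jaw 8.88 tilt 0.07 w 53.7 F [-0.2 -0.1 -0.5] -> delta [8.094 0.108 5.058] turn -0.02 mm [242.8   3.2 151.7]
```

View pics/t14c.png

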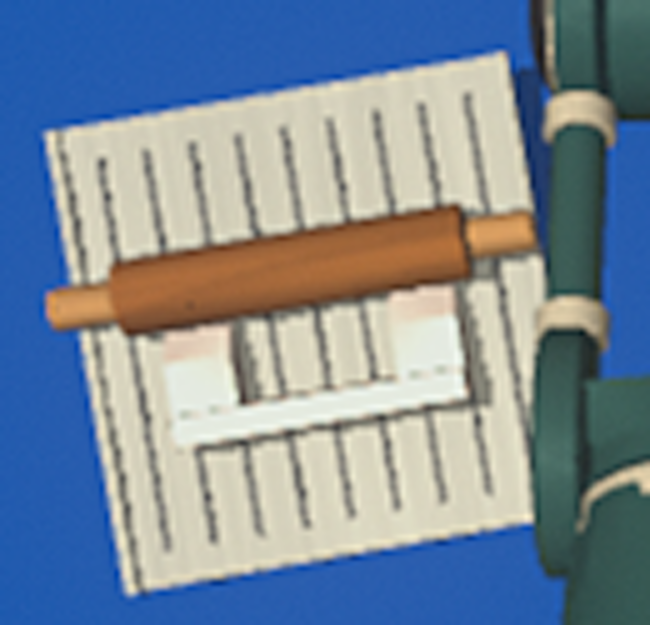

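View pics/s14c.png

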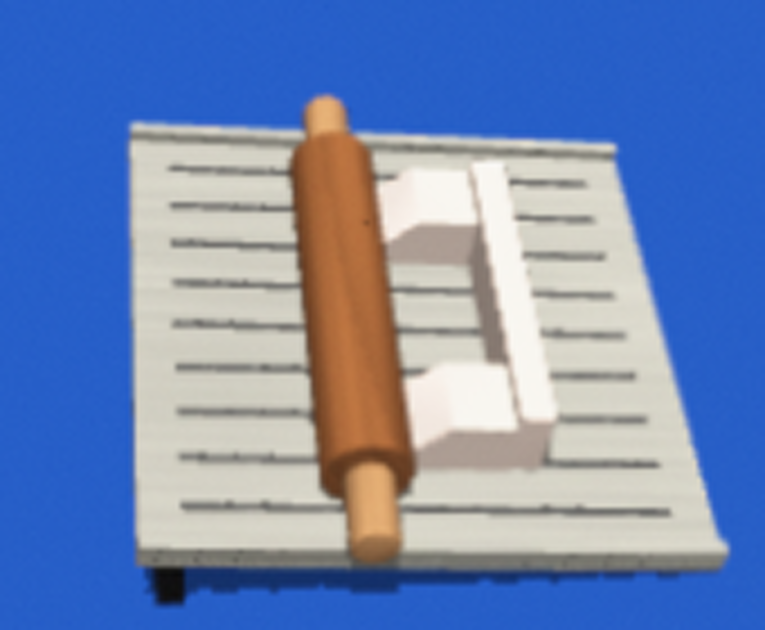

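```bash
python3 -c "
from h import *
g=lambda u,z:onz('top',np.array(u)/5+[145,195],z)
a,b=g((47,307),.049),g((537,231),.049); c=(a+b)/2
l,r=g((178,446),.057),g((468,399),.057); 
y=(l-r)[:2];L=np.linalg.norm(y);y/=L;x=np.array([y[1],-y[0]])
m=(l+r)[:2]/2+x*.008+x*.036*np.sin(np.radians(7))  # to underside mid approx
d=c[:2]-m
print('lenpin',np.linalg.norm(a-b),'bar',L,'centre',c)
# in face plane: pin centre is .02 above face -> horizontal shift -.02 sin7
print('along slope',(d@x+.02*np.sin(np.radians(7)))/np.cos(np.radians(7)),'lateral',d@y,'angle',np.degrees(np.arctan2(*(a-b)[[1,0]])-np.arctan2(y[1],y[0])))
s=lambda u:np.array(u)/4.5+[250,260]
print(proj('side',[a,b]),s((374,548)),s((325,103)))
import cv2
A,B=cv2.imread('pics/t6.png'),cv2.imread('pics/t14.png')
snap('top','t15'); D=cv2.imread('pics/t15.png'); print(cv2.absdiff(B,D)[195:320,150:265].max())
"
```

```text
lenpin 0.2525389940184913 bar 0.14784325770079135 centre [0.527401   0.26572481 0.049     ]
along slope 0.07139286233069717 lateral 0.006025693542161935 angle -0.3329047118936429
[[331.10734456 382.30541758]
 [321.71954283 283.24324973]] [333.11111111 381.77777778] [322.22222222 282.88888889]
152
```

View pics/t15.png

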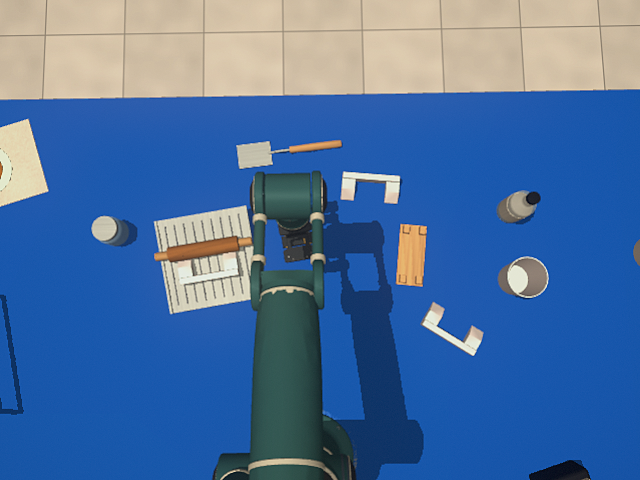

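The full top view shows the pin at (203,249) parked against the feet. The tub, bottle, spatula and jar are where they started. My bar-to-pin measurement is 71.4 mm, against the required 66–77 mm.

```bash
python3 -c "
from h import *
A,B=cv2.imread('pics/t14.png'),cv2.imread('pics/t15.png');print(cv2.absdiff(A,B)[195:320,150:240].max())
print(ctrl.sign_off())"
```

```text
7
the job is handed in; nothing more can be done
None
```

The job is handed in. The chock stands on the draining board with its feet uphill, and the rolling pin is parked against both feet. The arm is clear, and it took about 23 s of the 64 s allowed.

**What I did:** I picked the chock farthest to the robot's left and set it on the board about 43 mm below the middle, letting the bar tilt down onto the slope under a light grip. I then brought the pin from its rest and lowered it until it touched the board. I nudged it against the feet while still holding it, then let go and moved away.

**Last checks from the pictures:**

| Check | Measured | Required |
|---|---|---|
| Pin axis to bar | 71.4 mm | 66–77 mm |
| Pin off centre | 6 mm | within 35 mm |
| Pin angle to bar | 0.3° (0.006 rad) | below 0.12 rad |
| Chock sideways on board | 2 mm | within 50 mm |
| Chock squareness | 0.3° (0.005 rad) | below 0.2 rad |

- The two chock rows come from a fit before the pin was laid. I did not fit it again, but the pictures show no visible shift.
- The tub, bottle, spatula and jar look to be where they started; I judged this by eye from the top view.

**Checks that disagreed:**
- A first stillness comparison of two pictures showed a large difference. That window included the edge of the arm; without it, only image noise remained, so the pin and chock were still.
- The fitted chock corners were off by up to 2 px, and the pin's ends by about 2 px between the two cameras. That is small against the tolerances.

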